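Check the cement heater's melt pot with the stem thermometer

TASK

Check the temperature of the empty melt pot in the bench cement heater: swing the heater's guard door open by its handle until it stands square to the front or wider, take the stem thermometer out of its stand, and lower its stem through the sleeve in the pot's lid until the small collar on the stem is level with the sleeve's mouth. The thermometer must not touch the heater anywhere, or the reading is false, and the program finishes while the gripper holds it there: still, upright and centred in the sleeve. Leave the guard open and the shoe, the wax tin and the brush where they are.

Things in the scene. Friction and masses are not known exactly. Their poses are not given: they have to be found in the camera images.
- heater: Bench cement heater, grey sheet steel, 240 (x) by 200 mm (y), fixed. Origin: centre of underside; front faces own -x, z up. Control column 200 mm high at the back (x 60 to 120 mm). The pot bay before it, side walls 146 mm high, holds a melt pot with a flat steel lid (top at 105 mm) and an upright sleeve in the lid's centre, axis at own (-25, 0) mm. The guard shuts the bay's front and top.
- port (a point): Centre of the mouth (upper rim) of the sleeve in the pot lid, 125 mm above the bench. The sleeve is 38 mm across with a bore of 24 mm and is 35 mm long; below it the pot is hollow down to 28 mm above the bench. Axes as the heater's; the bore is vertical.
- guard (a joint): Guard door's swing on an upright hinge, rad: 0 shut, 1.57 square, stop 1.9; starts 0 to 0.15. Hinge at the heater's front left corner (own +y); from above it opens clockwise. Friction 0.15 N m: stays where left. An L: grey front panel 196 mm wide, 4 thick, 30 to 154 mm above the bench; from its top edge a clear steel-framed panel reaches 178 mm back over the pot (150 to 154 mm up), swinging along.
- guard_handle (a point): Grip point on the handle, an upright round steel bar 11 mm thick from 62 to 148 mm above the bench, on two studs 35 mm out from the front panel near its free edge. The point: on the bar's axis, 120 mm above the bench. Site axes: x to the panel, y along the panel to the hinge, z up; the hinge axis lies at x 37, y 172 mm from here.
- guard_hinge (a point): Point on the guard's upright hinge axis, 120 mm above the bench; axes as guard_handle, turning with the door.
- probe: Stem thermometer, loose, 75 to 105 g, 195 mm long, upright in its stand at the start. Origin: tip of the stem, on its axis; z up the stem to the handle. Stem 6 mm thick from 0 to 110 mm; grey flange 34 mm across from 110 to 115; round black handle 26 mm thick from 115 to 195 (grip it at about 155).
- probe_collar (a point): Centre of the small steel collar on the stem, 65 mm above the tip; the collar is 11 mm across and 6 mm high.
- stand: The thermometer's stand, fixed to the bench: a dark round foot 72 mm across and an upright aluminium tube 28 mm across with a bore of 18 mm, its rim 120 mm above the bench. The flange rests on the rim and the stem hangs in the bore, its tip 10 mm above the bench. Origin: centre of the underside.
- shoe: A man's tan leather shoe on its last, 290 mm long, about 105 mm high, standing on the bench; a bystander. Origin: middle of the sole on the bench; x towards the toe.
- wax_tin: A flat round tin of wax, 79 mm across, 26 mm high; a bystander. Origin: centre of the underside.
- brush: A finishing brush, 165 by 50 mm, 50 mm high, lying on its bristles, wooden back up; a bystander. Origin: centre of the underside, x along it.
Mind the look-alikes: they are no part of the job. What is shaped like the probe but purple is not meant.

How it is judged (in metres and radians):
On the way, in this order (a step that is already met when the one before it is completed fails the run):
1. the guard door is open, square to the front or wider (within 10 degrees) (value of joint guard above 1.4 rad), for 0.2 s.
2. the thermometer is out of its stand, held by the gripper, with the guard open (value of joint guard above 1.4 rad and height (world z) of probe above 0.125 m and contact force between the fingers and probe above 1 N), for 0.1 s.
3. the stem is in the sleeve, its tip 10 mm below the mouth (value of joint guard above 1.4 rad and z of probe in the frame of port below -0.01 m and horizontal distance between probe and port below 0.009 m).
At the end, for the whole second after the job is handed in: Guard open past 1.4 rad; the gripper alone holds the thermometer, still (under 10 mm/s), its collar within 8 mm of the height of the sleeve's mouth and 4 mm of the sleeve's axis, its tip within 5 mm of that axis, tilted under 0.09 rad, touching neither heater nor stand (value of joint guard above 1.4 rad and z of probe_collar in the frame of port between -0.008 and 0.008 m and horizontal distance between probe_collar and port below 0.004 m and horizontal distance between probe and port below 0.005 m and angle between probe's own z axis and vertical below 0.09 rad and linear speed of probe below 0.01 m/s and contact force between the fingers and probe above 1 N and contact force between probe and heater below 0.2 N and contact force between probe and stand below 0.2 N); the arm keeps its last pose, push and grip.
It fails at once if the thermometer touches the heater or its guard (contact force between probe and heater above 0.3 N).
It fails at once if a bystander is pushed more than 25 mm (distance of any of shoe, wax_tin, brush from where it was at the start of the episode above 0.025 m).
It also fails if it takes over 69 s, if anything falls off the work surface, if the arm or the gripper's body presses on something with over 40 N, if the wrist force passes 120 N, or if a joint passes its speed limit or range.

ROBOT

A 6-joint arm with a two-finger parallel gripper is mounted at the origin on the work surface. World frame = base frame: x ahead of the robot, y to its left, z up, the work surface at z = 0. Lengths are in mm, angles in rad, forces in N, time in s.
With the tool pointing down it reaches from about 275 to 875 mm from the base axis. Payload 12.5 kg.
Tool frame: the origin (TCP) lies at the very end of the fingers, on their centre line; the grasp point (between the pads) lies grip_depth behind it (grip_depth is the distance from the TCP to the grasp point, in mm); z points along the fingers, y is the line along which they close (so a half turn about z gives the same grasp; the last joint's range is limited). The gripper opens to 85 mm and grips with 20 to 120 N. Pads are 22 mm wide; open, the fingers measure 114 mm over their backs; the gripper's body (76 mm by 85 mm) begins 54 mm behind the grasp point. The pads swing forward as they close: fully open they stand 13 mm farther back than shut.
Start: joints at [1.172, 0.351, 1.652, -0, 1.139, -0.085], TCP at [169.74, 523.137, 196.59] pointing down, gripper open.
Joint ranges: [-2.75, 2.75], [-0.79, 2.1], [0.01, 2.65], [-1.57, 4.71], [0.07, 3.14], [-2.87, 2.87]. Speed limits (rad/s): [2.22, 2.22, 2.79, 3.14, 3.14, 3.14].

INTERFACE

Orientations are given as a rotation vector (axis times angle).
In Python, from cell import read_state, snapshot, camera_params, hand_in, grip_depth gives the robot as it stands. The module is installed in compiled form; this text tells all that it offers.
- The arm moves only by the tool jog_arm, never from a script. Its argument "moves" is a list that holds one entry, the list of rows, each a list of 7 numbers: the shift along the tool's x, y, z in m, then the turn, a rotation vector about the tool's x, y, z in degrees, then the finger opening in m, from 0 to 0.0854. A call has exactly 8 rows; each row shifts and turns the commanded pose from where the row before left it, along the tool's axes as they then stand; what a row does not reach is not made up. A row lasts 1/12 s, in which the tool goes at most 41.7 mm and 7.16 degrees, less where a joint would pass 70% of its speed; a pose out of reach is approached as far as the arm can. A call is refused whole if a number of a shift passes 0.0417 or a number of a turn 7.16, either way. A call with a gripper value outside its range is refused whole. The fingers move at their own pace and stop on an object; "squeeze" is the grip in N (left out, the last holds). Time passes only in rows, so rows that do not move let the fingers close, or fill a call up. It gives the time, the measured TCP pose, the force, the opening and the grip force at its end, in the units of the state.
- read_state(): the state, without advancing time (a new reading comes with each control period).
- snapshot(name): name is "side" or "top" or "wrist"; returns (picture, depth): 400x640x3 uint8, blue, green, red; 400x640 float32, mm along the optical axis (not along the pixel's ray), 0 where there is no reading.
- camera_params(name): a dict with "fov_y" (degrees; the focal length in pixels is half the picture's height over the tangent of half this angle, whatever the lens; pixels are square), "cx", "cy" (the principal point, pixels), "rvec" (rotation vector, rad) and "tvec" (3), from world to camera coordinates, as OpenCV has them; the wrist camera has in their place "T_tool_cam" (4x4, takes a point from camera to tool coordinates, whose origin is the TCP and whose axes are the flange's). Camera axes: x right, y down, z forward; pixel columns grow to the right and rows downward; lengths in mm; the calibration is good to about 2 mm. The wrist camera is an equidistant fisheye: a pixel r from the principal point sees the ray r / f radians off the axis. A picture is of the moment at which its call begins: read the wrist's pose just before it. camera_params takes no time and is no camera call.
- hand_in(): hands the job in; it is judged then, once.
The state is a dict: "time": time; "q": joint angles; "joint_vel": joint speeds; "joint_efforts": joint torques, N m; "tool_pos": TCP position; "orientation": TCP orientation; "wrist_force": force on the tool from outside, world axes, zero at the start; "torque": the same for the moment, N m; "grip_width": finger opening in mm; "grip_force": force on a finger pad.
Only numpy, scipy, OpenCV 4.12 (cv2) and the standard library are available. Lean on these libraries where they do the work, as an engineer would, in place of code of your own. Each camera call takes 0.05 s, during which the arm holds its last target. There are 200 camera calls.

## Working session

There is one attempt and no reset: what is moved stays moved. The work goes in short steps, Python scripts to look and compute and a tool call to move; the robot and the scene stay as the last step left them, time stands still between calls to the robot, and variables do not carry over. Pictures are saved under pics/ and viewed, at most 10 in all, crops included, and the job is handed in when it is done.

Besides the shell and the picture viewer there is one more tool, called after "Request:" by a JSON object that holds its "name" and its "arguments". jog_arm: Moves the arm, as the interface text tells. Its arguments: {"type":"object","properties":{"moves":{"type":"array","items":{"type":"array","items":{"type":"array","items":{"type":"number"}}}},"squeeze":{"type":"number"}},"required":["moves"]}

```bash
mkdir -p pics; cat > h.py <<'E'
import numpy as np, cv2, pickle
from cell import *
R=lambda v: cv2.Rodrigues(np.array(v,float))[0]
def cloud(name):
    """world points HxWx3 for a fixed camera"""
    p=camera_params(name); im,d=snapshot(name)
    f=200/np.tan(np.radians(p["fov_y"])/2)
    v,u=np.mgrid[0:400,0:640]
    c=np.stack([(u-p["cx"])/f*d,(v-p["cy"])/f*d,d],-1)
    w=(c-np.array(p["tvec"]).ravel())@R(p["rvec"])
    w[d==0]=np.nan
    return im,w
E
python3 - <<'E'
from h import *
for n in ("top","side"):
    im,w=cloud(n); cv2.imwrite(f"pics/{n}.png",im); np.save(f"{n}.npy",w); np.save(n+"_im.npy",im)
    p=camera_params(n); print(n,p)
print(grip_depth() if callable(grip_depth) else grip_depth, read_state(), camera_params("wrist"))
E
```

```text
top {'fov_y': 56.82377358056878, 'cx': 320.282780720727, 'cy': 200.26399498803275, 'rvec': array([ 2.12934618, -2.16887857,  0.18663338]), 'tvec': array([ 55.75315398, 600.1550182 , 858.56668293])}
side {'fov_y': 54.466530610967936, 'cx': 319.1337687547306, 'cy': 204.24500549195864, 'rvec': array([ 2.27839544, -0.50211466,  0.21941329]), 'tvec': array([-500.38784542,  266.41985519,  932.38957906])}
18.700000000000003 {'time': 0.1, 'q': array([ 1.17241005e+00,  3.51160329e-01,  1.65233427e+00,  8.66632639e-06,
        1.13909493e+00, -8.46239169e-02]), 'joint_vel': array([-0.00088479, -0.00107415, -0.00195325, -0.00066918, -0.0013785 ,
       -0.00140304]), 'joint_efforts': array([-1.03812934e-04, -5.06835115e+01, -2.91882795e+01, -8.09479502e-05,
        2.59205313e-03, -1.97237490e-06]), 'tool_pos': array([169.61382079, 522.85884711, 196.13415208]), 'orientation': array([-4.90804707e-01, -3.10276762e+00,  1.51736654e-03]), 'wrist_force': array([0.43088683, 0.63217299, 0.55913291]), 'torque': array([-0.02768317, -0.01593124, -0.03529984]), 'grip_force': 0.0, 'grip_width': 85.34957637680417} {'fov_y': 65.70646984690485, 'cx': 321.0507488942462, 'cy': 204.37925305615533, 'T_tool_cam': array([[ 5.61688979e-04, -9.47410054e-01, -3.20021677e-01,
         8.04374969e+01],
       [ 9.99999842e-01,  5.21310554e-04,  2.11841993e-04,
        -9.68342277e-01],
       [-3.38705559e-05, -3.20021746e-01,  9.47410197e-01,
        -1.76929334e+02],
       [ 0.00000000e+00,  0.00000000e+00,  0.00000000e+00,
         1.00000000e+00]])}
```

View pics/top.png

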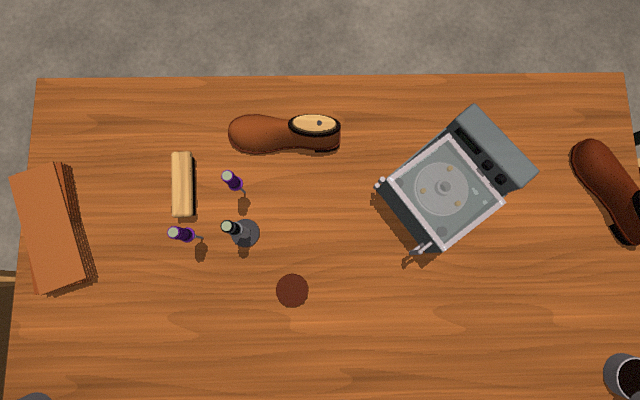

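View pics/side.png

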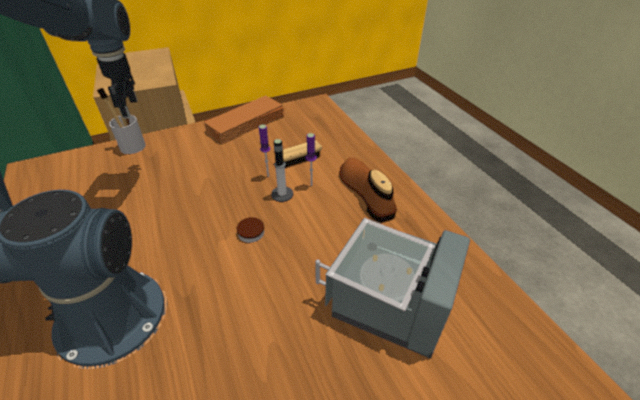

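Top view: heater on the right, with its sleeve at (444,187), the guard handle at (419,248) and the hinge at (380,183). The candidates for the probe are black (232,228), in the tube and foot at (246,233), and purple (181,234) and (232,181). The black one fits, since the purple ones are excluded by colour. I'll measure and confirm with a crop.

```bash
python3 - <<'E'
from h import *
im=np.load("top_im.npy"); w=np.load("top.npy"); s=np.load("side.npy"); sim=np.load("side_im.npy")
for n,(u,v) in dict(sleeve=(444,187),handle=(419,246),hinge=(380,183),black=(228,227),foot=(252,240),lid=(465,180),bench=(320,250),col=(500,150),tin=(292,290),shoe=(270,133),brush=(182,185),pA=(176,233),pB=(228,177)).items(): print(n,np.round(w[v,u]))
def sel(m): return w[m].reshape(-1,3)
z=w[...,2]; u=np.arange(640)[None,:]*np.ones((400,1)); v=np.arange(400)[:,None]*np.ones((1,640))
box=lambda a,b,c,d:(u>a)&(u<b)&(v>c)&(v<d)
col=sel(box(430,550,95,200)&(z>190)&(z<210)); r=cv2.minAreaRect(col[:,:2].astype(np.float32)); print("col",r,len(col),np.median(col[:,2])); print(cv2.boxPoints(r))
fr=sel(box(360,520,120,265)&(z>146)&(z<162)); r=cv2.minAreaRect(fr[:,:2].astype(np.float32)); print("frame",len(fr),r,np.median(fr[:,2])); print(cv2.boxPoints(r))
h=sel(box(405,435,235,262)&(z>100)); print("handlepts",len(h)); print(np.round(h[::6]))
sl=sel(box(425,465,170,205)&(z>116)&(z<134)); print("sleeve",len(sl),sl.mean(0),sl.min(0),sl.max(0))
lid=sel(box(400,500,140,230)&(z>98)&(z<112)); print("lid",len(lid),cv2.minEnclosingCircle(lid[:,:2].astype(np.float32)))
for W,n in((w,'top'),(s,'side')):
    c=np.array([w[227,228,0],w[227,228,1]])
    d=np.hypot(W[...,0]-c[0],W[...,1]-c[1])<60
    for a,b in((2,8),(60,110),(135,190),(190,203),(203,215)):
        q=W[d&(W[...,2]>a)&(W[...,2]<b)]
        if len(q): print(n,a,b,len(q),q.mean(0).round(1),q.min(0).round(1),q.max(0).round(1))
a=cv2.resize(im[150:270,130:290],(640,480)); b=cv2.resize(im[220:270,390:440],(160,160)); a[:160,480:]=b
cv2.imwrite("pics/crop.png",a)
E
```

```text
sleeve [ 609. -223.  154.]
handle [ 485. -182.   80.]
hinge [627. -90. 119.]
black [526. 232. 205.]
foot [509. 217.   9.]
lid [ 623. -270.  155.]
bench [481.  47.  -0.]
col [ 677. -329.  201.]
tin [387. 117.  28.]
shoe [766. 165.  70.]
brush [644. 380.  51.]
pA [516. 337. 197.]
pB [629. 236. 196.]
col ((684.7186889648438, -319.2491455078125), (199.7554931640625, 72.22282409667969), 39.210044860839844) 2839 201.20404237004158
[[ 584.5017  -354.40802]
 [ 630.15845 -410.3687 ]
 [ 784.93567 -284.09027]
 [ 739.27893 -228.12958]]
frame 7817 ((593.3139038085938, -213.15255737304688), (208.7024688720703, 239.93212890625), 38.623714447021484) 155.08522462076726
[[ 436.90506 -184.56396]
 [ 586.6714  -372.01385]
 [ 749.7228  -241.74115]
 [ 599.9564   -54.29126]]
handlepts 201
[[ 506. -183.  104.]
 [ 504. -183.  147.]
 [ 503. -194.  155.]
 [ 502. -185.  135.]
 [ 501. -191.  155.]
 [ 500. -186.  128.]
 [ 499. -191.  155.]
 [ 498. -188.  131.]
 [ 497. -193.  157.]
 [ 496. -190.  132.]
 [ 495. -191.  105.]
 [ 493. -192.  146.]
 [ 491. -186.  142.]
 [ 489. -184.  141.]
 [ 488. -194.  151.]
 [ 487. -192.  142.]
 [ 485. -184.  141.]
 [ 485. -198.  137.]
 [ 482. -185.  142.]
 [ 481. -173.  141.]
 [ 481. -200.  103.]
 [ 478. -171.  141.]
 [ 479. -201.  107.]
 [ 476. -170.  141.]
 [ 476. -204.  117.]
 [ 474. -162.  146.]
 [ 474. -205.  108.]
 [ 472. -159.  141.]
 [ 472. -172.  140.]
 [ 470. -158.  128.]
 [ 470. -165.  149.]
 [ 468. -160.  130.]
 [ 468. -168.  147.]
 [ 466. -162.  144.]]<stdin>:10: RuntimeWarning: Mean of empty slice.
  ret = um.true_divide(
Traceback (most recent call last):
ValueError: zero-size array to reduction operation minimum which has no identity
```

```bash
python3 - <<'E'
from h import *
im=np.load("top_im.npy"); w=np.load("top.npy"); s=np.load("side.npy")
z=w[...,2]; v,u=np.mgrid[0:400,0:640]
box=lambda a,b,c,d:(u>a)&(u<b)&(v>c)&(v<d)
col=w[box(430,550,95,200)&(z>196)&(z<206)]
t=np.radians(39.2); ey=np.array([np.cos(t),np.sin(t)]); ex=np.array([ey[1],-ey[0]])
print("col x pct",np.percentile(col[:,:2]@ex,[1,5,50,95,99]),"y",np.percentile(col[:,:2]@ey,[.5,2,50,98,99.5]))
sd=s[(s[...,2]>196)&(s[...,2]<206)&(s[...,0]>560)&(s[...,1]<-200)]
r=cv2.minAreaRect(sd[:,:2].astype(np.float32)); print("side col",r,len(sd),np.percentile(sd[:,:2]@ex,[1,5,50,95,99]),np.percentile(sd[:,:2]@ey,[.5,2,50,98,99.5]))
for W,n in((w,'top'),(s,'side')):
    hb=W[(np.hypot(W[...,0]-470,W[...,1]+165)<14)&(W[...,2]>70)]
    print(n,"handle",len(hb),np.median(hb,0),hb.min(0),hb.max(0))
    top=hb[hb[:,2]>143]; print(top.mean(0) if len(top) else 0,len(top))
    d=np.hypot(W[...,0]-526,W[...,1]-232)<45
    for a,b in((3,9),(60,110),(116,128),(135,190),(190,202),(202,209)):
        q=W[d&(W[...,2]>a)&(W[...,2]<b)]
        if len(q): print(n,a,b,len(q),q.mean(0).round(1),q.min(0).round(1),q.max(0).round(1))
a=cv2.resize(im[150:270,130:290],(640,480)); b=cv2.resize(im[220:270,390:440],(160,160)); a[:160,480:]=b
cv2.imwrite("pics/crop.png",a)
E
```

```text
col x pct [657.02570115 658.72077438 684.02107832 711.07292191 714.45094535] y [230.85042244 234.17020926 326.78044266 423.73699218 427.02711495]
side col ((689.14013671875, -325.0596008300781), (199.22079467773438, 58.41389465332031), 39.60221481323242) 2192 [659.10695624 661.63741065 687.81753499 713.21333209 715.58943567] [230.99201169 233.15940987 315.53184797 420.96823851 425.83840787]
top handle 85 [ 472.05893958 -161.44944197  136.65211127] [ 465.73960349 -176.76511297   72.22388012] [ 480.57713331 -158.45992527  150.55472659]
[ 470.84860758 -164.64522833  147.35504405] 24
top 3 9 260 [523.3 226.3   6.9] [482.5 187.5   3. ] [570.4 274.9   9. ]
top 60 110 43 [524.3 224.   84.5] [514.9 221.   61. ] [538.2 233.  106.4]
top 116 128 48 [524.5 228.4 125.6] [512.7 219.  122.8] [543.6 247.8 128. ]
top 135 190 72 [524.7 225.7 163.4] [515.  221.5 135.3] [540.3 237.6 190. ]
top 190 202 19 [525.  224.9 196.9] [516.2 221.9 190.2] [538.3 234.4 201.9]
top 202 209 125 [528.1 234.1 206.3] [515.9 222.2 202.5] [540.  245.6 208.8]
side handle 129 [ 470.69855335 -168.4191828   112.17405371] [ 466.00007446 -177.39490369   70.560436  ] [ 480.22995441 -161.59226788  149.94536426]
[ 470.81832151 -166.41587981  145.85167287] 16
side 3 9 168 [527.7 224.5   6.6] [494.6 193.4   3. ] [563.3 267.5   8.9]
side 60 110 117 [526.3 225.5  84.5] [515.  218.9  60.5] [543.5 238.1 109.6]
side 116 128 47 [527.1 226.2 123.4] [514.1 216.1 116. ] [545.4 249.5 127.7]
side 135 190 137 [526.4 225.9 162.8] [516.1 219.1 135.8] [542.1 237.7 189.9]
side 190 202 33 [527.1 226.4 196.1] [517.  220.9 190.4] [541.2 235.9 201.9]
side 202 209 36 [528.8 232.5 204.5] [518.6 220.5 202.3] [541.  245.5 207.2]
```

View pics/crop.png

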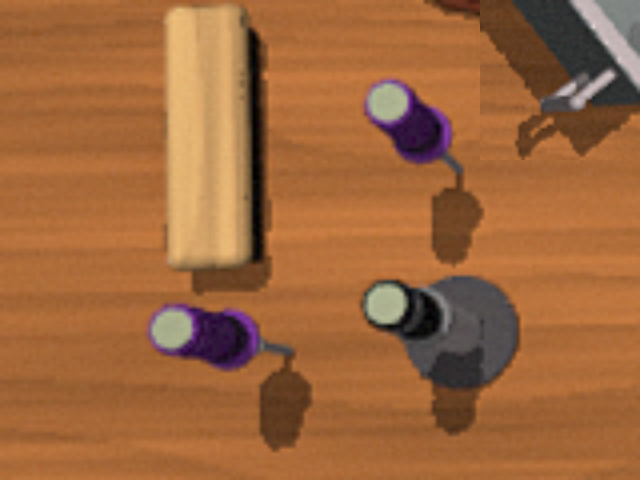

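The crop shows the black-handled probe in the dark foot and tube at full-image (230,228). The two purple ones are separate, so the black one is meant.

Measured positions in mm:
- **Probe axis:** about (528,233), top at z 205, as expected.
- **Handle:** about (471,-166), door about 0.065 rad open.
- **Hinge:** about (631,-97). Handle to hinge is 174 mm, against 176 given.
- **Port:** about (616,-235), to be refined.

Next I move above the handle.

Request:
{"name": "jog_arm", "arguments": {"moves": [[[-0.0208,-0.0234,0,0,0,0,0.0854],[-0.0208,-0.0234,0,0,0,0,0.0854],[-0.0208,-0.0234,0,0,0,0,0.0854],[-0.0208,-0.0234,0,0,0,0,0.0854],[-0.0208,-0.0234,0,0,0,0,0.0854],[-0.0208,-0.0234,0,0,0,0,0.0854],[-0.0208,-0.0234,0,0,0,0,0.0854],[-0.0208,-0.0234,0,0,0,0,0.0854]]], "squeeze": 60}}

```text
time: 0.77
tool_pos: [270.4, 292.2, 196.4]
orientation: [-0.49, -3.103, 0.0]
wrist_force: [0.9, 0.4, -0.1]
grip_width: 85.6
grip_force: 0.0
```

Request:
{"name": "jog_arm", "arguments": {"moves": [[[-0.0208,-0.0234,0,0,0,0,0.0854],[-0.0208,-0.0234,0,0,0,0,0.0854],[-0.0208,-0.0234,0,0,0,0,0.0854],[-0.0208,-0.0234,0,0,0,0,0.0854],[-0.0208,-0.0234,0,0,0,0,0.0854],[-0.0208,-0.0234,0,0,0,0,0.0854],[-0.0208,-0.0234,0,0,0,0,0.0854],[-0.0208,-0.0234,0,0,0,0,0.0854]]]}}

```text
time: 1.43
tool_pos: [370.9, 62.7, 196.6]
orientation: [-0.491, -3.103, -0.0]
wrist_force: [0.7, 1.3, -0.2]
grip_width: 85.4
grip_force: 0.0
```

Request:
{"name": "jog_arm", "arguments": {"moves": [[[-0.0208,-0.0234,0,0,0,0,0.0854],[-0.0208,-0.0234,0,0,0,0,0.0854],[-0.0208,-0.0234,0,0,0,0,0.0854],[-0.0208,-0.0234,0,0,0,0,0.0854],[-0.0208,-0.0234,0,0,0,0,0.0854],[-0.0208,-0.0234,0,0,0,0,0.0854],[-0.0208,-0.0234,0,0,0,0,0.0854],[-0.0208,-0.0234,0,0,0,0,0.0854]]]}}

```text
time: 2.1
tool_pos: [471.4, -166.7, 196.3]
orientation: [-0.491, -3.102, -0.0]
wrist_force: [1.6, 0.0, -1.0]
grip_width: 85.5
grip_force: 0.0
```

Request:
{"name": "jog_arm", "arguments": {"moves": [[[0,0,0,0,0,6,0.0854],[0,0,0,0,0,6,0.0854],[0,0,0,0,0,6,0.0854],[0,0,0,0,0,6,0.0854],[0,0,0,0,0,6,0.0854],[0,0,0,0,0,6,0.0854],[0,0,0,0,0,0,0.0854],[0,0,0,0,0,0,0.0854]]]}}

```text
time: 2.77
tool_pos: [471.1, -165.1, 196.4]
orientation: [-1.421, -2.801, 0.0]
wrist_force: [-0.2, -0.1, 0.2]
grip_width: 85.5
grip_force: 0.0
```

Request:
{"name": "jog_arm", "arguments": {"moves": [[[0,0,0.016,0,0,0,0.0854],[0,0,0.016,0,0,0,0.0854],[0,0,0.016,0,0,0,0.0854],[0,0,0.016,0,0,0,0.0854],[0,0,0.016,0,0,0,0.0854],[0,0,0.015,0,0,0,0.0854],[0,0,0,0,0,0,0.0854],[0,0,0,0,0,0,0.04]]]}}

```text
time: 3.43
tool_pos: [471.0, -165.0, 101.4]
orientation: [-1.422, -2.8, 0.0]
wrist_force: [-0.2, -0.5, -0.6]
grip_width: 75.2
grip_force: 0.0
```

Request:
{"name": "jog_arm", "arguments": {"moves": [[[0,0,0,0,0,0,0.0],[0,0,0,0,0,0,0.0],[0,0,0,0,0,0,0.0],[0,0,0,0,0,0,0.0],[0,0,0,0,0,0,0.0],[0,0,0,0,0,0,0.0],[0,0,0,0,0,0,0.0],[0,0,0,0,0,0,0.0]]]}}

```text
time: 4.1
tool_pos: [472.3, -165.2, 102.2]
orientation: [1.425, 2.797, 0.001]
wrist_force: [4.6, 2.1, 1.4]
grip_width: 7.1
grip_force: 58.7
```

Width 7.1 against an 11 mm bar is odd, so I'll look.

```bash
python3 - <<'E'
from h import *
a,_=snapshot("wrist"); b,_=snapshot("top")
cv2.imwrite("pics/g1.png",np.hstack([cv2.resize(a,(480,300)),cv2.resize(b[170:290,360:480],(300,300))]))
E
```

```text
(no output)
```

View pics/g1.png

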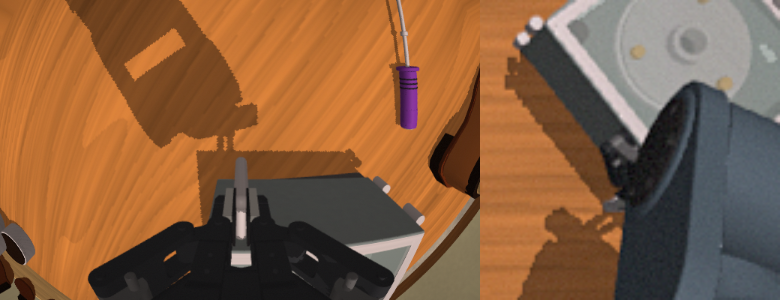

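Wrist view: the fingers (245,225) seem to hold the thin stud, with the bar (241,170) farther out. I'll measure the bar from depth.

```bash
cat >> h.py <<'E'
def wcloud():
    """wrist camera: image and world points (equidistant fisheye)"""
    s=read_state(); p=camera_params("wrist"); im,d=snapshot("wrist")
    f=200/np.tan(np.radians(p["fov_y"])/2)
    v,u=np.mgrid[0:400,0:640]; x=(u-p["cx"])/f; y=(v-p["cy"])/f; th=np.hypot(x,y)+1e-9
    k=np.tan(th)/th
    c=np.stack([x*k*d,y*k*d,d],-1); T=np.array(p["T_tool_cam"])
    t=c@T[:3,:3].T+T[:3,3]
    w=t@R(s["orientation"]).T+s["tool_pos"]; w[d==0]=np.nan
    return im,w
E
python3 - <<'E'
from h import *
im,w=wcloud(); np.save("w1.npy",w)
s=read_state(); Rm=R(s["orientation"]); t=(w-s["tool_pos"])@Rm
for v in range(205,330,8):
    print(v,[np.round(t[v,u]).tolist() for u in (315,321,327)])
print(Rm.round(3))
E
```

```text
205 [[-15.0, -5.0, 102.0], [-15.0, 0.0, 103.0], [-15.0, 6.0, 102.0]]
213 [[4.0, -4.0, 31.0], [6.0, 0.0, 25.0], [4.0, 5.0, 31.0]]
221 [[3.0, -4.0, 16.0], [5.0, 0.0, 13.0], [3.0, 4.0, 16.0]]
229 [[4.0, -3.0, 1.0], [5.0, 0.0, -3.0], [4.0, 4.0, 1.0]]
237 [[3.0, -3.0, -10.0], [5.0, 0.0, -13.0], [3.0, 4.0, -9.0]]
245 [[4.0, -3.0, -22.0], [5.0, 0.0, -23.0], [4.0, 4.0, -22.0]]
253 [[4.0, -3.0, -31.0], [5.0, 0.0, -33.0], [5.0, 3.0, -33.0]]
261 [[4.0, -3.0, -40.0], [4.0, 0.0, -41.0], [4.0, 3.0, -40.0]]
269 [[1.0, -3.0, -44.0], [2.0, 0.0, -45.0], [1.0, 3.0, -44.0]]
277 [[-5.0, -3.0, -42.0], [-2.0, 0.0, -45.0], [-3.0, 3.0, -44.0]]
285 [[-10.0, -3.0, -40.0], [-12.0, 0.0, -38.0], [-13.0, 4.0, -37.0]]
293 [[-18.0, -3.0, -36.0], [-17.0, 0.0, -39.0], [-19.0, 4.0, -36.0]]
301 [[-24.0, -3.0, -37.0], [-22.0, 0.0, -38.0], [-25.0, 4.0, -35.0]]
309 [[-30.0, -3.0, -36.0], [-28.0, 0.0, -38.0], [-29.0, 4.0, -37.0]]
317 [[-35.0, -3.0, -37.0], [-33.0, 0.0, -39.0], [-36.0, 4.0, -36.0]]
325 [[nan, nan, nan], [-35.0, 0.0, -44.0], [-36.0, 4.0, -43.0]]
[[-0.588  0.809  0.003]
 [ 0.809  0.588 -0.   ]
 [-0.002  0.002 -1.   ]]
```

The bar's outer surface is at tool x +5 and |y| under 5, so the bar is centred in the pads and the grip is good. The hinge is at tool (-37, 172), which gives a row of (11.9, 3.0) mm with a 4° turn.

Request:
{"name": "jog_arm", "arguments": {"moves": [[[0.0119,0.003,0,0,0,4,0],[0.0119,0.003,0,0,0,4,0],[0.0119,0.003,0,0,0,4,0],[0.0119,0.003,0,0,0,4,0],[0.0119,0.003,0,0,0,4,0],[0.0119,0.003,0,0,0,4,0],[0.0119,0.003,0,0,0,4,0],[0.0119,0.003,0,0,0,4,0]]], "squeeze": 40}}

```text
time: 4.92
tool_pos: [458.9, -69.0, 102.2]
orientation: [2.144, 2.293, 0.002]
wrist_force: [5.9, -2.0, -0.4]
grip_width: 6.8
grip_force: 58.4
```

Request:
{"name": "jog_arm", "arguments": {"moves": [[[0.0119,0.003,0,0,0,4,0],[0.0119,0.003,0,0,0,4,0],[0.0119,0.003,0,0,0,4,0],[0.0119,0.003,0,0,0,4,0],[0.0119,0.003,0,0,0,4,0],[0.0119,0.003,0,0,0,4,0],[0.0119,0.003,0,0,0,4,0],[0.0119,0.003,0,0,0,4,0]]]}}

```text
time: 5.58
tool_pos: [498.4, 19.5, 102.2]
orientation: [2.694, 1.614, 0.002]
wrist_force: [3.0, -4.2, 2.5]
grip_width: 7.1
grip_force: 58.8
```

Request:
{"name": "jog_arm", "arguments": {"moves": [[[0.0119,0.003,0,0,0,4,0],[0.0119,0.003,0,0,0,4,0],[0.0119,0.003,0,0,0,4,0],[0.0119,0.003,0,0,0,4,0],[0.0119,0.003,0,0,0,4,0],[0.0119,0.003,0,0,0,4,0],[0.0119,0.003,0,0,0,4,0],[0,0,0,0,0,0,0]]]}}

```text
time: 6.25
tool_pos: [568.4, 69.7, 102.2]
orientation: [3.005, 0.915, 0.004]
wrist_force: [0.5, -0.5, 9.1]
grip_width: 6.9
grip_force: 59.3
```

Request:
{"name": "jog_arm", "arguments": {"moves": [[[0,0,0,0,0,0,0.05],[0,0,0,0,0,0,0.06],[0,0,0,0,0,0,0.06],[0,0,0,0,0,0,0.06],[0,0,0,0,0,0,0.06],[0,0,-0.03,0,0,0,0.06],[0,0,-0.04,0,0,0,0.06],[0,0,-0.04,0,0,0,0.06]]]}}

```text
time: 6.92
tool_pos: [565.6, 69.1, 212.4]
orientation: [-3.003, -0.919, 0.004]
wrist_force: [0.8, -0.0, 0.0]
grip_width: 60.0
grip_force: 0.0
```

Request:
{"name": "jog_arm", "arguments": {"moves": [[[-0.0184,0.04,-0.006,0,0,0,0.06],[-0.0184,0.04,-0.006,0,0,0,0.06],[-0.0184,0.04,-0.006,0,0,0,0.06],[-0.0184,0.04,-0.006,0,0,0,0.06],[-0.0184,0.04,-0.006,0,0,0,0.06],[-0.0184,0.04,-0.006,0,0,0,0.06],[-0.0184,0.04,-0.006,0,0,0,0.06],[0,0,0,0,0,0,0.06]]]}}

```text
time: 7.58
tool_pos: [613.4, -222.7, 251.5]
orientation: [3.004, 0.912, 0.001]
wrist_force: [-0.1, 0.7, -0.2]
grip_width: 60.3
grip_force: 0.0
```

```bash
python3 - <<'E'
from h import *
wcloud(); wcloud(); im,w=wcloud(); s=read_state(); print(s["tool_pos"],s["orientation"])
np.save("w2.npy",w); cv2.imwrite("pics/port.png",im)
tm,tw=cloud("top"); np.save("t2.npy",tw); cv2.imwrite("pics/top2.png",tm)
sm,sw=cloud("side"); np.save("s2.npy",sw); cv2.imwrite("pics/side2.png",sm)
for n,W in(("wrist",w),("top",tw),("side",sw)):
    q=W[(np.hypot(W[...,0]-616,W[...,1]+235)<35)&(W[...,2]>118)&(W[...,2]<133)]
    if len(q)>10: print(n,len(q),np.median(q,0).round(1),cv2.minEnclosingCircle(q[:,:2].astype(np.float32)),q.min(0).round(),q.max(0).round())
E
```

```text
[ 612.92930891 -216.01533169  250.54750141] [-3.00374317e+00 -9.17857103e-01  7.39505659e-04]
wrist 692 [ 619.4 -235.8  124.2] ((618.6966552734375, -236.27464294433594), 19.186134338378906) [ 600. -255.  118.] [ 638. -217.  127.]
top 133 [ 612.  -230.   125.7] ((615.2392578125, -235.06077575683594), 18.934101104736328) [ 598. -254.  118.] [ 633. -217.  129.]
side 144 [ 617.2 -236.7  123.7] ((617.0213623046875, -235.6613311767578), 20.00208282470703) [ 598. -256.  118.] [ 635. -217.  127.]
```

View pics/port.png

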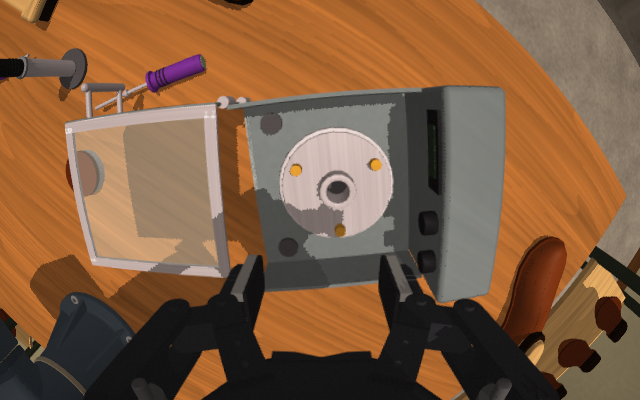

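Wrist view: the guard is swung wide open on the left (handle (100,90)), and the sleeve mouth is at (338,190) with a free bore. The port is about (617,-236,125) in all three cameras. The handle position puts the guard at about 1.67 rad. Next I move to the probe.

Request:
{"name": "jog_arm", "arguments": {"moves": [[[0.0139,-0.0323,0,0,0,0,0.0854],[0.0139,-0.0323,0,0,0,0,0.0854],[0.0139,-0.0323,0,0,0,0,0.0854],[0.0139,-0.0323,0,0,0,0,0.0854],[0.0139,-0.0323,0,0,0,0,0.0854],[0.0139,-0.0323,0,0,0,0,0.0854],[0.0139,-0.0323,0,0,0,0,0.0854],[0.0139,-0.0323,0,0,0,0,0.0854]]]}}

```text
time: 8.5
tool_pos: [559.6, 63.2, 251.2]
orientation: [-3.003, -0.922, -0.0]
wrist_force: [1.2, 0.2, -0.6]
grip_width: 85.6
grip_force: 0.0
```

Request:
{"name": "jog_arm", "arguments": {"moves": [[[0.0139,-0.0323,0,0,0,0,0.0854],[0.0139,-0.0323,0,0,0,0,0.0854],[0.0139,-0.0323,0,0,0,0,0.0854],[0.0139,-0.0323,0,0,0,0,0.0854],[0.0139,-0.0323,0,0,0,0,0.0854],[0,0,0,0,0,0,0.0854],[0,0,0,0,0,0,0.0854],[0,0,0,0,0,0,0.0854]]]}}

```text
time: 9.17
tool_pos: [527.5, 233.5, 251.0]
orientation: [3.003, 0.921, -0.0]
wrist_force: [-0.2, -0.2, 0.5]
grip_width: 85.4
grip_force: 0.0
```

```bash
python3 - <<'E'
from h import *
im,w=wcloud(); s=read_state(); print(s["tool_pos"],s["orientation"])
cv2.imwrite("pics/probe.png",im)
near=np.hypot(w[...,0]-528,w[...,1]-233)<30
for a,b in((198,212),(150,196),(3,14)):
    q=w[near*(a>100)+(np.hypot(w[...,0]-528,w[...,1]-233)<45)*(a<100)>0] ; q=q[(q[:,2]>a)&(q[:,2]<b)]
    if len(q)>10: print(a,len(q),np.median(q,0).round(1),cv2.minEnclosingCircle(q[:,:2].astype(np.float32)),q.min(0).round(),q.max(0).round())
E
```

```text
[527.81250097 232.91196956 251.01882439] [ 3.00372931e+00  9.19753778e-01 -1.69405599e-04]
198 843 [531.9 235.6 204.8] ((530.6776733398438, 234.89093017578125), 13.149581909179688) [518. 222. 198.] [544. 248. 207.]
150 387 [541.2 241.6 178.2] ((532.6446533203125, 236.0753631591797), 12.995759010314941) [525. 225. 150.] [544. 248. 196.]
3 1308 [541.4 244.9   7.5] ((530.870361328125, 234.59197998046875), 36.516117095947266) [496. 199.   3.] [566. 271.  14.]
```

View pics/probe.png

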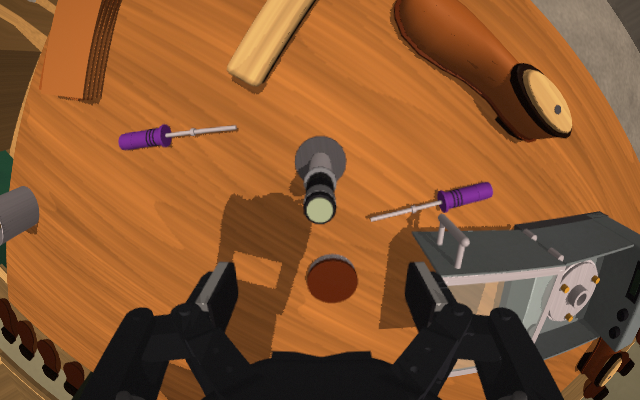

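Wrist view: the black probe with its stand foot is at (320,205), centred under the open fingers, and the purple ones (145,137) and (465,195) stay clear. The probe axis is about (530.5,234.8), so I shift 3 mm in x, descend and grip.

Request:
{"name": "jog_arm", "arguments": {"moves": [[[0.003,0,0.015,0,0,0,0.0854],[0,0,0.015,0,0,0,0.0854],[0,0,0.015,0,0,0,0.0854],[0,0,0.015,0,0,0,0.0854],[0,0,0.015,0,0,0,0.0854],[0,0,0.015,0,0,0,0.0854],[0,0,0.015,0,0,0,0.0854],[0,0,0,0,0,0,0.0854]]], "squeeze": 40}}

```text
time: 9.88
tool_pos: [529.4, 233.3, 143.4]
orientation: [3.005, 0.917, -0.007]
wrist_force: [-0.5, -0.5, -0.2]
grip_width: 85.7
grip_force: 0.0
```

Request:
{"name": "jog_arm", "arguments": {"moves": [[[0,0,0,0,0,0,0.05],[0,0,0,0,0,0,0.03],[0,0,0,0,0,0,0.02],[0,0,0,0,0,0,0.01],[0,0,0,0,0,0,0.01],[0,0,0,0,0,0,0.01],[0,0,0,0,0,0,0.01],[0,0,0,0,0,0,0.01]]]}}

```text
time: 10.55
tool_pos: [530.9, 235.2, 146.7]
orientation: [-3.004, -0.919, -0.002]
wrist_force: [-1.0, 1.3, 5.7]
grip_width: 24.8
grip_force: 39.2
```

Request:
{"name": "jog_arm", "arguments": {"moves": [[[0,0,-0.01,0,0,0,0.01],[0,0,-0.027,0,0,0,0.01],[0,0,-0.03,0,0,0,0.01],[0,0,-0.03,0,0,0,0.01],[0,0,-0.03,0,0,0,0.01],[0,0,-0.03,0,0,0,0.01],[0,0,-0.03,0,0,0,0.01],[0,0,-0.013,0,0,0,0.01]]]}}

```text
time: 11.22
tool_pos: [531.2, 234.9, 350.8]
orientation: [3.004, 0.919, 0.008]
wrist_force: [-0.2, 0.5, -0.9]
grip_width: 25.0
grip_force: 39.5
```

```bash
cat > pr.py <<'E'
from h import *
def probe(tag,save=True):
    """fit probe axis from every camera near the TCP: stem / handle points below the fingers"""
    s=read_state(); p=np.array(s["tool_pos"]); zt=p[2]-146.7+10  # expected tip
    ims={}
    for n in("wrist","top","side"):
        im,W=wcloud() if n=="wrist" else cloud(n); ims[n]=im
        d=np.hypot(W[...,0]-p[0],W[...,1]-p[1])<22
        for nm,a,b in(("stem",2,60),("collar",60,72),("stem2",72,105),("flange",109,116),("handle",118,128)):
            q=W[d&(W[...,2]>zt+a)&(W[...,2]<zt+b)]
            if len(q)>3: print(n,nm,len(q),q.mean(0).round(1),q.min(0).round(1),q.max(0).round(1))
    q=W[d&(W[...,2]<zt+60)&(W[...,2]>zt-20)]
    print("tcp",p.round(1),"grip",s["grip_width"],s["grip_force"],"tip exp",zt.round(1))
    return ims
E
python3 - <<'E'
from pr import *
i=probe("a"); c=i["top"]
cv2.imwrite("pics/lift.png",np.hstack([i["wrist"][80:380,180:460],i["side"][20:320,160:440]]))
E
```

```text
wrist stem 98 [532.6 236.7 245. ] [530.7 232.9 216.1] [534.4 239.6 268.8]
wrist collar 41 [534.  237.3 280.5] [528.6 231.9 277.6] [536.3 240.4 282.1]
wrist flange 528 [538.3 239.5 328.4] [516.3 218.  324.1] [548.4 251.2 330.1]
wrist handle 181 [539.9 240.3 337.7] [526.9 224.5 332.1] [544.9 247.4 342. ]
top stem 22 [528.3 234.5 242.9] [525.9 233.  218.6] [531.5 237.3 269. ]
top collar 4 [527.5 231.3 280.9] [524.9 230.6 278.2] [530.2 232.1 284.1]
top flange 24 [528.8 222.5 329.2] [513.8 218.1 327.4] [543.6 230.  330. ]
top handle 26 [524.6 226.3 334.7] [513.7 219.3 332.1] [543.2 235.  340.8]
side stem 39 [529.3 234.7 244.3] [526.4 229.9 216.6] [533.4 238.  270.1]
side collar 13 [528.5 232.6 279.2] [523.9 228.  274.4] [532.7 239.2 284.1]
side stem2 23 [529.7 233.5 301.5] [527.5 229.8 287.4] [532.5 237.9 313.8]
side flange 42 [527.4 225.9 326.5] [513.4 217.1 323.7] [545.5 242.8 330. ]
side handle 33 [527.4 225.3 337.2] [517.2 219.7 332.7] [540.9 233.  341.9]
tcp [531.2 234.9 350.8] grip 24.981897359035894 39.48750436306 tip exp 214.1
```

View pics/lift.png

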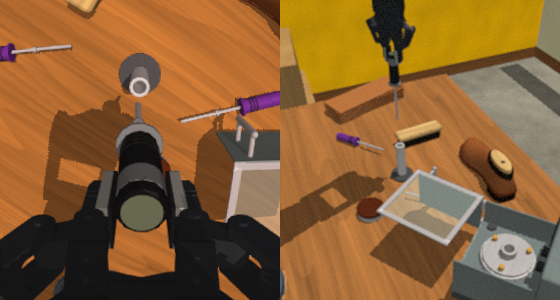

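Probe held, upright and out of the stand, with its axis within about 1 mm of the TCP axis. Wrist and side views show the guard open; the purple dummies are lying on the bench away from the path. Next I carry it over the port; TCP target is about (619,-235.5).

Request:
{"name": "jog_arm", "arguments": {"moves": [[[-0.0068,0.0157,0,0,0,0,0.01],[-0.0136,0.0314,0,0,0,0,0.01],[-0.0136,0.0314,0,0,0,0,0.01],[-0.0136,0.0314,0,0,0,0,0.01],[-0.0136,0.0314,0,0,0,0,0.01],[-0.0136,0.0314,0,0,0,0,0.01],[-0.0136,0.0314,0,0,0,0,0.01],[-0.0136,0.0314,0,0,0,0,0.01]]]}}

```text
time: 12.03
tool_pos: [577.2, -19.1, 344.1]
orientation: [-3.003, -0.919, 0.004]
wrist_force: [0.2, 0.0, -1.5]
grip_width: 24.2
grip_force: 39.5
```

Request:
{"name": "jog_arm", "arguments": {"moves": [[[-0.0136,0.0314,0,0,0,0,0.01],[-0.0136,0.0314,0,0,0,0,0.01],[-0.0136,0.0314,0,0,0,0,0.01],[-0.0136,0.0314,0,0,0,0,0.01],[-0.0136,0.0314,0,0,0,0,0.01],[-0.0136,0.0314,0,0,0,0,0.01],[-0.0068,0.0157,0,0,0,0,0.01],[0,0,0,0,0,0,0.01]]]}}

```text
time: 12.7
tool_pos: [618.1, -239.4, 342.8]
orientation: [-3.004, -0.913, 0.006]
wrist_force: [-0.1, 0.3, -1.6]
grip_width: 24.8
grip_force: 39.5
```

Request:
{"name": "jog_arm", "arguments": {"moves": [[[0,0,0.01,0,0,0,0.01],[0,0,0.015,0,0,0,0.01],[0,0,0.015,0,0,0,0.01],[0,0,0.015,0,0,0,0.01],[0,0,0,0,0,0,0.01],[0,0,0,0,0,0,0.01],[0,0,0,0,0,0,0.01],[0,0,0,0,0,0,0.01]]]}}

```text
time: 13.37
tool_pos: [619.1, -235.7, 292.0]
orientation: [3.003, 0.92, 0.002]
wrist_force: [0.0, 0.5, -0.4]
grip_width: 24.4
grip_force: 39.5
```

```bash
python3 - <<'E'
from pr import *
i=probe("b"); print(read_state()["orientation"])
cv2.imwrite("pics/over.png",np.hstack([i["wrist"][60:360,180:460],cv2.resize(i["side"][160:310,330:470],(560,600))[100:400]]))
for n in("wrist","top","side"):
    im,W=wcloud() if n=="wrist" else cloud(n)
    q=W[(np.hypot(W[...,0]-617,W[...,1]+235.5)<28)&(W[...,2]>119)&(W[...,2]<131)]
    if len(q)>5: print(n,"sleeve",len(q),q.mean(0).round(1),cv2.minEnclosingCircle(q[:,:2].astype(np.float32)))
E
```

```text
wrist stem 99 [ 620.  -234.3  185.6] [ 617.8 -238.1  158.9] [ 621.9 -231.4  208.9]
wrist collar 40 [ 621.9 -233.7  221.7] [ 618.7 -238.9  218. ] [ 623.9 -230.4  223.9]
wrist flange 516 [ 626.  -231.1  269.5] [ 604.1 -252.4  266. ] [ 636.3 -219.7  271.3]
wrist handle 188 [ 627.9 -230.8  278.9] [ 614.4 -245.6  273.3] [ 633.1 -223.3  283.2]
top stem 33 [ 614.8 -233.   187.3] [ 612.3 -237.6  160.3] [ 617.9 -231.1  210.7]
top collar 19 [ 615.1 -233.   223.7] [ 611.  -238.2  220.3] [ 621.4 -230.   226.4]
top stem2 9 [ 615.4 -233.4  233.2] [ 613.6 -235.6  228.3] [ 618.6 -232.   239.9]
top flange 31 [ 614.5 -226.7  270.1] [ 601.4 -247.4  268.1] [ 632.1 -219.1  271.2]
top handle 36 [ 611.2 -227.8  276.4] [ 600.5 -240.7  273.4] [ 626.9 -220.7  282.8]
side stem 49 [ 615.6 -235.9  186.4] [ 613.5 -238.5  158.2] [ 619.9 -231.7  215.1]
side collar 20 [ 615.8 -237.2  221.4] [ 611.8 -240.9  216.8] [ 621.8 -232.4  225.5]
side stem2 24 [ 615.9 -236.7  238.3] [ 613.5 -240.2  227.9] [ 618.4 -232.8  249.5]
side flange 72 [ 611.7 -242.6  269. ] [ 600.5 -253.3  265.4] [ 631.8 -221.4  271.1]
side handle 48 [ 610.6 -242.9  278. ] [ 604.  -249.5  273.4] [ 625.2 -229.8  283.1]
tcp [ 619.1 -235.7  292. ] grip 24.440222999078497 39.53422486782074 tip exp 155.3
[3.00342749e+00 9.18969450e-01 1.19056131e-03]
wrist sleeve 477 [ 620.3 -235.4  124.1] ((618.3893432617188, -236.13824462890625), 19.29673957824707)
top sleeve 138 [ 614.8 -233.6  125.6] ((615.4684448242188, -235.04193115234375), 18.85587501525879)
side sleeve 137 [ 615.9 -237.1  123.7] ((617.3693237304688, -235.70928955078125), 19.664356231689453)
```

View pics/over.png

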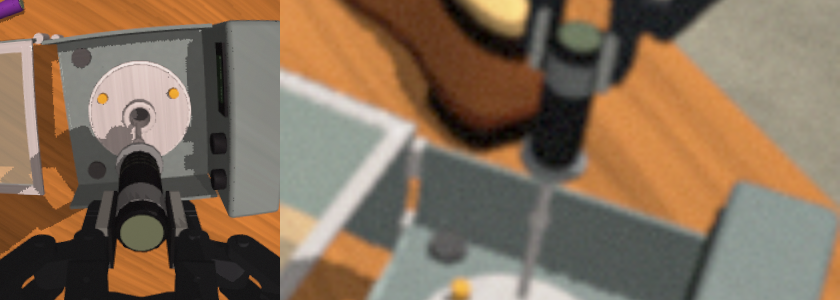

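Wrist view: the stem points into the bore at (140,115). The stem axis and the sleeve centre agree to within about 1 mm in wrist and top, and under 2 mm in side. I lower it gently by 95.5 mm.

Request:
{"name": "jog_arm", "arguments": {"moves": [[[0,0,0.004,0,0,0,0.01],[0,0,0.007,0,0,0,0.01],[0,0,0.007,0,0,0,0.01],[0,0,0.007,0,0,0,0.01],[0,0,0.007,0,0,0,0.01],[0,0,0.007,0,0,0,0.01],[0,0,0.007,0,0,0,0.01],[0,0,0.006,0,0,0,0.01]]]}}

```text
time: 14.33
tool_pos: [618.6, -236.0, 238.0]
orientation: [-3.004, -0.919, 0.001]
wrist_force: [-0.3, -0.1, -0.8]
grip_width: 24.5
grip_force: 39.5
```

Request:
{"name": "jog_arm", "arguments": {"moves": [[[0,0,0.007,0,0,0,0.01],[0,0,0.007,0,0,0,0.01],[0,0,0.007,0,0,0,0.01],[0,0,0.007,0,0,0,0.01],[0,0,0.007,0,0,0,0.01],[0,0,0.0055,0,0,0,0.01],[0,0,0.003,0,0,0,0.01],[0,0,0,0,0,0,0.01]]]}}

```text
time: 15.0
tool_pos: [618.5, -236.0, 194.6]
orientation: [-3.003, -0.919, 0.001]
wrist_force: [-0.5, -0.1, -2.0]
grip_width: 24.7
grip_force: 39.5
```

Request:
{"name": "jog_arm", "arguments": {"moves": [[[0,0,0,0,0,0,0.01],[0,0,0,0,0,0,0.01],[0,0,0,0,0,0,0.01],[0,0,0,0,0,0,0.01],[0,0,0,0,0,0,0.01],[0,0,0,0,0,0,0.01],[0,0,0,0,0,0,0.01],[0,0,0,0,0,0,0.01]]]}}

```text
time: 15.67
tool_pos: [618.8, -236.1, 195.5]
orientation: [3.004, 0.919, -0.0]
wrist_force: [-1.2, -0.7, -0.4]
grip_width: 24.9
grip_force: 39.5
```

```bash
python3 - <<'E'
from pr import *
i=probe("c"); s=read_state(); print(s["orientation"],s["wrist_force"],np.abs(s["joint_vel"]).max())
cv2.imwrite("pics/in.png",np.hstack([i["wrist"][60:360,180:460],cv2.resize(i["side"][200:275,350:420],(560,600),interpolation=cv2.INTER_CUBIC)[150:450]]))
E
```

```text
wrist stem 577 [ 626.9 -230.7  105.9] [ 602.  -257.2   86.9] [ 640.7 -214.3  118.8]
wrist collar 624 [ 625.1 -231.6  124.1] [ 603.  -254.5  118.8] [ 637.7 -217.5  127.8]
wrist flange 527 [ 625.8 -231.6  173. ] [ 603.6 -252.8  169.1] [ 635.9 -220.1  174.8]
wrist handle 185 [ 627.5 -230.8  182.3] [ 613.8 -246.6  176.8] [ 632.4 -223.7  186.8]
top stem 101 [ 618.7 -228.8  108.9] [ 597.4 -248.4   92.9] [ 639.3 -214.2  118.7]
top collar 114 [ 612.9 -229.7  125.9] [ 597.7 -251.   119.1] [ 632.8 -216.5  130.6]
top stem2 5 [ 614.2 -233.7  134.8] [ 612.7 -235.   131. ] [ 616.2 -233.2  138.6]
top flange 28 [ 613.3 -228.3  173.7] [ 600.4 -243.6  170.4] [ 631.1 -220.2  174.8]
top handle 18 [ 613.  -226.9  181.3] [ 603.8 -238.   177.1] [ 625.9 -221.6  186.7]
side stem 136 [ 614.9 -242.4  109.2] [ 597.  -257.8   97.1] [ 639.9 -220.1  118.1]
side collar 142 [ 615.3 -238.   123.7] [ 598.6 -254.3  118.8] [ 635.1 -216.9  127.8]
side stem2 17 [ 615.5 -237.3  141.7] [ 613.8 -239.5  131.7] [ 619.1 -234.6  152.3]
side flange 58 [ 611.9 -243.1  172.6] [ 600.8 -252.6  169.5] [ 633.2 -222.4  174.8]
side handle 39 [ 610.9 -242.9  182.6] [ 604.  -249.9  177.3] [ 628.  -227.1  186.6]
tcp [ 618.8 -236.1  195.5] grip 24.867961809204925 39.5334666967392 tip exp 58.8
[-3.00411788e+00 -9.19068832e-01  7.41556728e-06] [-0.50259864  1.0721798  -1.71214048] 0.0021877208537977202
```

View pics/in.png

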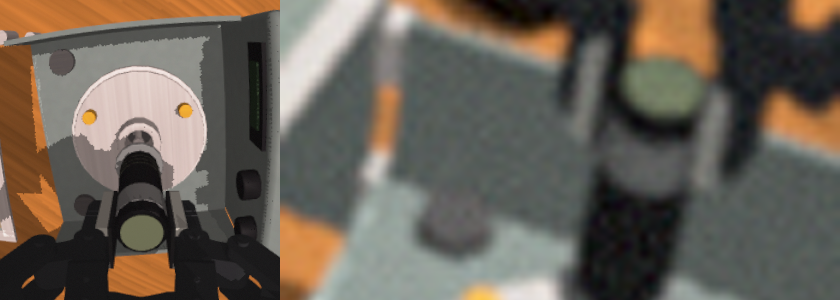

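Wrist view: the stem is centred in the sleeve mouth at (138,140). The collar is at about 124–125 mm against 125, lateral error is about 1 mm, the arm is still and there is no contact force. I hand in.

```bash
python3 -c "from cell import hand_in; print(hand_in())"
```

```text
the job is handed in; nothing more can be done
None
```

Handed in, with no verdict returned: the guard is open at about 1.67 rad, and the gripper holds the thermometer still in the sleeve, centred to about 1 mm by camera, with its collar within about 1 mm of the mouth's height.

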